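# Clearing stroke on the caltrop slicer, left on its half-stroke latch

## Task

Give the push slicer a clearing stroke: push with the fingertips on the back of its black palm plate until the pusher is fully home against its front stops, then let go so that it springs back and is caught by the half-stroke latch, ready for the next kernel. Only push: do not grip the pusher, keep the fingers off the white ram, the blades and the latch pawl, and leave the basket, the caltrops and the knife where they lie.

Things in the scene. Friction and masses are not known exactly. Their poses are not given: they have to be found in the camera images.
- pusher (a joint): Stroke of the sprung pusher (m) along the slicer's +x. 0 = fully back, held there by its spring at the start; 0.110 = home against the stop collars on the guide rods; 0.055 = caught by the half-stroke latch, which drops behind the pusher's tooth by itself once past 0.058. Spring 4 N at 0, 8 N at 0.055, 12 N at 0.110, and a damper (35 N per m/s): let go, it returns at 0.2 to 0.35 m/s.
- palm_face (a point): Centre of the flat back face of the black upright palm plate at the pusher's rear: the face to push on; moves with the pusher. x = direction of the push (towards the blades), y left, z up. Plate 116 mm wide, 12 mm thick with its white front layer, from 55 to 140 mm above the table; this point is 97.5 mm up. Behind the plate nothing of the slicer is higher than 66 mm above the table.
- slicer: Low push-through slicer, 400 x 200 mm, 140 mm high, bolted down: aluminium base (top 30 mm up), two guide rods, pusher, blade cartridge. Origin on the table under its middle, x = direction of the push, z up. palm_face is at x = -107 mm + stroke, y = 0. Spring barrel along the right side (y = -80 mm), latch on the left (y = +78 mm, bracket up to 108 mm).
- ram: White block of seven stacked plates, 94 mm wide and 50 mm high, on the front of the palm plate, reaching 70 mm ahead of it, with the white front layer of the plate. Moves with the pusher; not to be touched. Origin at the slicer's origin when the stroke is 0.
- blades: Upright blade cartridge, an aluminium frame 134 mm wide and up to 137 mm high with eight level blades, 75 mm ahead of the slicer's middle; not to be touched. Origin at the slicer's origin.
- pawl: Half-stroke latch: dark steel drop pawl, 52 mm long and 8 mm wide, on the left side of the slicer; origin on its pivot, 45 mm behind the slicer's middle, 78 mm to its left and 95 mm above the table. It points forward and down, and works by itself; not to be touched.
- basket: Loose blue plastic basket of kernels, 200 x 260 mm, 65 mm high, beyond the slicer's outlet; origin under its middle. Leave it.
- caltrop_a: Loose dark red water caltrop with two horns, 90 mm across, 29 mm high, beside the slicer's left side; origin under its middle. Leave it.
- caltrop_b: Loose dark red water caltrop, 100 mm across, 32 mm high, behind the slicer; origin under its middle. Leave it.
- knife: Loose paring knife with a wooden handle, 190 mm long, 16 mm high, lying along the slicer's right side; origin under the joint of handle and blade, blade along +x. Leave it.
- palm_plate: The black palm plate itself, 116 mm wide, 85 mm high, 8 mm thick, carried by the pusher. Origin at the slicer's origin when the stroke is 0 (use palm_face for the place to push).

How it is judged (in metres and radians):
On the way:
1. the pusher is held fully home against its front stops (stroke over 106 mm) by the fingers on the palm plate (value of joint pusher above 0.106 m and contact force between palm_plate and the fingers above 2 N), for 0.1 s.
At the end, for the whole second after the job is handed in: The pusher is at rest on the half-stroke latch (stroke 51 to 59 mm) with the pawl down, and the robot touches nothing (value of joint pusher between 0.051 and 0.059 m and velocity of joint pusher between -0.005 and 0.005 m/s and angle between pawl's own z axis and vertical below 0.06 rad).
It fails at once if the ram or the front of the palm plate is touched (the pusher is gripped, or fingers are in front of it) (contact force between ram and the fingers above 0.5 N or contact force between ram and the arm above 0.5 N).
It fails at once if the blade cartridge is touched (contact force between blades and the fingers above 0.5 N or contact force between blades and the arm above 0.5 N).
It fails at once if the latch pawl is touched (contact force between pawl and the fingers above 0.5 N or contact force between pawl and the arm above 0.5 N).
It fails at once if the basket, a caltrop or the knife is moved or lifted (more than 10 mm) (distance of any of basket, caltrop_a, caltrop_b, knife from where it was at the start of the episode above 0.01 m).
It also fails if it takes over 40 s, if anything falls off the work surface, if the arm or the gripper's body presses on something with over 40 N, if the wrist force passes 120 N, or if a joint passes its speed limit or range.

## Robot

A 6-joint arm with a two-finger parallel gripper is mounted at the origin on the work surface. World frame = base frame: x ahead of the robot, y to its left, z up, the work surface at z = 0. Lengths are in mm, angles in degrees, forces in N, time in s.
With the tool pointing down it reaches from about 300 to 850 mm from the base axis. Payload 4.2 kg.
Tool frame: the origin (TCP) lies midway between the tips of the shut fingers; the grasp point (between the pads) lies 19 mm behind it (env.hold_point_z is the z of the grasp point in the tool frame, in mm); z points along the fingers, y is the direction in which the jaws open and shut (so a half turn about z gives the same grasp; the last joint's range is limited). The gripper opens to 91 mm and grips with 3 to 60 N. Pads are 32 mm wide; open, the fingers measure 118 mm over their backs; the gripper's body (76 mm by 178 mm) begins 60 mm behind the grasp point.
Start: joints at [67.093, 18.312, 89.639, -0, 72.044, -1.146], TCP at [213.176, 534.04, 213.976] pointing down, gripper open.
Joint ranges: [-177.97, 177.97], [-48.28, 115.42], [12.27, 149.76], [-77.06, 257.06], [2.81, 150.46], [-146.56, 146.56]. Speed limits (degrees/s): [147.25, 147.25, 180, 180, 180, 180].

## Interface

Orientations are given as [roll, pitch, yaw] about the fixed x, y, z axes, in that order (R = Rz(yaw) Ry(pitch) Rx(roll)).
In Python, from workcell import env, grab_frame, camera_params, spotter gives the robot as it stands. The module is installed in compiled form; this text tells all that it offers.
- The arm moves only by the shell command python3 -m jog 'ROWS' [FORCE]. ROWS is text: rows parted by semicolons, each of 7 numbers parted by spaces: the turn, a rotation vector about the world's x, y, z in units of 5 degrees (1.0 is 5 degrees), then the shift along the world's x, y, z in units of 25 mm (1.0 is 25 mm), then the opening, from 0 (shut) to 1 (fully open). A call has 1 to 5 rows; each row is the pose to reach, as a shift and turn from the pose commanded when the call began; what a row does not reach only later rows make up. A row lasts 1/8 s, in which the tool goes at most 62.5 mm and 10.7 degrees, less where a joint would pass 70% of its speed; a pose out of reach is approached as far as the arm can. A call with a gripper value outside its range is refused whole. The fingers move at their own pace and stop on an object; FORCE is the grip in N (left out, the last holds). Time passes only in rows, so rows that repeat a pose let the fingers close. It gives the time, the measured TCP pose, the force and the opening at its end, in the units of the state.
- env.state(): the state, without advancing time (a new reading comes with each control period).
- grab_frame(name): name is "side" or "top" or "wrist"; returns the picture (480x640x3 uint8, red, green, blue); there is no depth.
- camera_params(name): a dict with "K" (3x3 intrinsics, pixels), "dist" ([k1, k2, p1, p2, k3] as OpenCV has them; the pictures are not rectified), "rvec" (rotation vector, rad) and "tvec" (3), from world to camera coordinates, as OpenCV has them. Camera axes: x right, y down, z forward; pixel columns grow to the right and rows downward; lengths in mm; the calibration is good to about 2 mm. A picture is of the moment at which its call begins: read the wrist's pose just before it. camera_params takes no time and is no camera call; for the wrist camera it gives the pose at the moment of the call.
- env.job_done(): hands the job in, once; it reports no verdict.
Trained networks look in the newest picture that a camera, given by its name, has taken for a name from the list of things; names that differ only in an ending like _2 or _b are one class to them, and where a whole thing is asked for, a point or a joint stands for the part that bears it (a point fixed in the world has none). Each returns a list of dicts, best first, with "conf" (0 to 1); they miss things now and then, are a little off and sometimes report something else, mostly with a low value. They report only what shows in the picture. A call takes as long as a camera call.
- spotter.look_for(query, camera): "box" ([left, top, width, height] in pixels, round what is visible of it).
- spotter.trace(query, camera): "region" (480x640 bool, what is visible of it) and "box" ([left, top, width, height] in pixels, round what is visible of it).
The state is a dict: "time_s": time; "qpos": joint angles; "qvel": joint speeds; "effort": joint torques, N m; "ee_pos": TCP position; "ee_rot": TCP orientation; "force": force on the tool from outside, world axes, zero at the start; "torque": the same for the moment, N m; "gripper_width": finger opening in mm.
Only numpy, scipy, OpenCV 4.12 (cv2) and the standard library are available. Lean on these libraries where they do the work, as an engineer would, in place of code of your own. Each camera call takes 0.05 s, during which the arm holds its last target. There are 200 camera calls.

## Working session

There is one attempt and no reset: what is moved stays moved. The work goes in short steps, Python scripts to look and compute and a shell command to move; the robot and the scene stay as the last step left them, time stands still between calls to the robot, and variables do not carry over. Pictures are saved under pics/ and viewed, about 8 in all and at most 12, crops included, and the job is handed in when it is done.

```bash
mkdir -p pics; python3 - <<'E'
from workcell import env, grab_frame, camera_params, spotter
import cv2,numpy as np
for c in ["side","top"]:
    im=grab_frame(c); cv2.imwrite(f"pics/{c}0.png",im[:,:,::-1])
    for q in ["palm_plate","slicer","blades","pawl","ram","caltrop_a","knife"]:
        r=spotter.look_for(q,c); print(c,q,[(d["box"],round(d["conf"],2)) for d in r[:2]])
    p=camera_params(c); R=cv2.Rodrigues(np.array(p["rvec"],float))[0]; print(p["K"],p["dist"],-R.T@np.array(p["tvec"]).ravel())
s=env.state();print(s["time_s"],s["ee_pos"],s["ee_rot"])
E
```

```text
side palm_plate []
side slicer [([237.7, 231.6, 153.8, 149.9], 0.56)]
side blades [([294.0, 277.2, 54.7, 51.2], 0.82)]
side pawl [([324.0, 247.5, 13.3, 33.7], 0.48)]
side ram [([264.2, 231.4, 56.8, 58.5], 0.62)]
side caltrop_a [([334.7, 235.7, 30.8, 14.0], 0.8), ([231.9, 234.7, 34.1, 15.6], 0.59)]
side knife []
[[504.7831333    0.         320.06459645]
 [  0.         504.7831333  244.50441261]
 [  0.           0.           1.        ]] [-0.08737906  0.          0.          0.          0.        ] [ 468.73684155 -940.96777584  881.2701646 ]
top palm_plate [([322.8, 246.0, 29.4, 61.4], 0.94)]
top slicer [([275.5, 186.1, 215.6, 160.7], 0.72)]
top blades [([400.8, 206.4, 48.0, 72.0], 0.8), ([249.4, 306.5, 15.9, 50.0], 0.69)]
top pawl [([341.1, 221.8, 28.3, 13.8], 0.61)]
top ram [([334.3, 239.4, 50.0, 66.5], 0.81)]
top caltrop_a [([247.9, 304.9, 17.5, 52.8], 0.74), ([269.6, 181.9, 13.8, 43.1], 0.56)]
top knife []
[[497.34513728   0.         319.64654584]
 [  0.         497.34513728 235.39332226]
 [  0.           0.           1.        ]] [-0.06713313  0.          0.          0.          0.        ] [ 391.5434732    12.6701804  1022.19540604]
0.8 [213.18157807 534.04085407 214.00232637] [1.79992136e+02 1.35966987e-03 1.58240541e+02]
```

```bash
python3 - <<'E'
import cv2
a=cv2.imread("pics/top0.png")[150:380,220:520]; cv2.imwrite("pics/t1.png",cv2.resize(a,None,fx=2.6,fy=2.6,interpolation=cv2.INTER_CUBIC))
a=cv2.imread("pics/side0.png")[200:400,210:430]; cv2.imwrite("pics/s1.png",cv2.resize(a,None,fx=3,fy=3,interpolation=cv2.INTER_CUBIC))
E
```

```text
(no output)
```

View pics/t1.png

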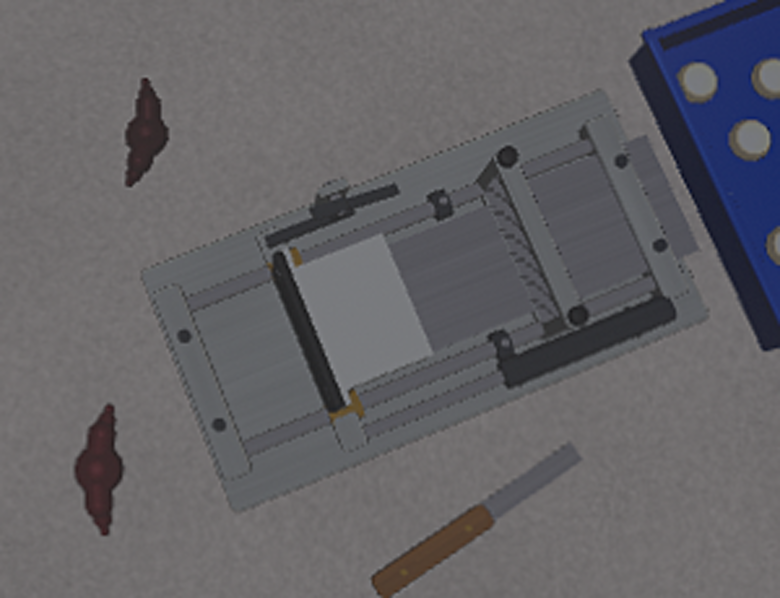

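View pics/s1.png

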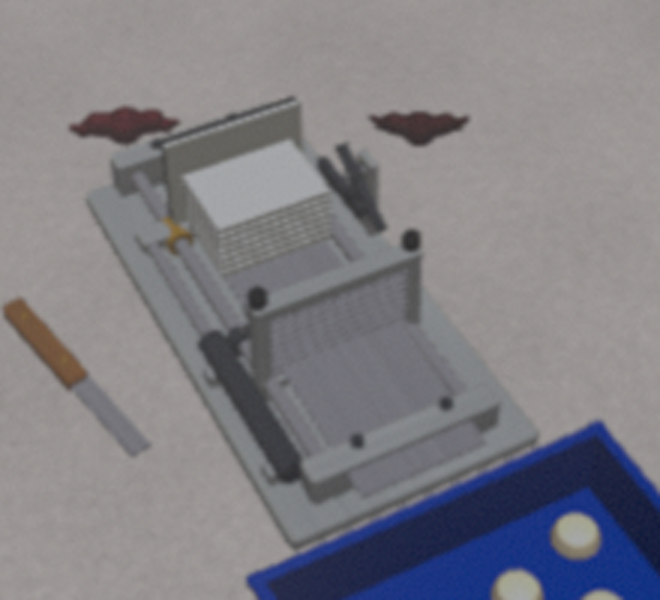

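The top view shows the slicer (base corners in the crop at about (142,270), (236,511), (706,317), (603,90)). The black plate's top runs from (280,255) to (335,408), the pusher is fully back and the caltrops lie behind and to the left. Next I fit the slicer's pose to these points.

```bash
cat > h.py <<'E'
import cv2,numpy as np
from workcell import camera_params
def world(px,z,c="top"):
    p=camera_params(c);K=np.array(p["K"]);d=np.array(p["dist"]);R=cv2.Rodrigues(np.array(p["rvec"],float))[0];t=np.array(p["tvec"],float).ravel()
    n=cv2.undistortPoints(np.array(px,float).reshape(-1,1,2),K,d).reshape(-1,2)
    r=np.c_[n,np.ones(len(n))]@R; C=-R.T@t
    return C+r*((z-C[2])/r[:,2])[:,None]
def crop(px): return np.array(px)/2.6+[220,150]
def scrop(px): return np.array(px)/3+[210,200]
def fit(P,Q):
    P=np.array(P,float);Pc=P-P.mean(0);Qc=Q[:,:2]-Q[:,:2].mean(0)
    a=np.arctan2((Pc[:,0]*Qc[:,1]-Pc[:,1]*Qc[:,0]).sum(),(Pc*Qc).sum())
    M=np.array([[np.cos(a),-np.sin(a)],[np.sin(a),np.cos(a)]])
    o=Q[:,:2].mean(0)-M@P.mean(0); print("yaw",np.degrees(a),"org",o,"res",np.round(Q[:,:2]-(P@M.T+o),1).tolist()); return M,o
E
python3 - <<'E'
from h import *
B=[(-200,100),(-200,-100),(200,-100),(200,100)]
M,o=fit(B,world(crop([(142,270),(236,511),(706,317),(603,90)]),30))
M2,o2=fit(B[1:],world(scrop([(88,195),(296,545),(538,437)]),30,"side")[[0,1,2]])
print("palm",M@[-107,0]+o, M2@[-107,0]+o2)
e=world(crop([(273,258),(332,412)]),140);print("plate top rear edge in slicer",((e[:,:2]-o)@M))
c=world(crop([(145,132),(100,468)]),20);print("caltrops slicer",(c[:,:2]-o)@M,c)
E
```

```text
yaw -69.1043282002006 org [ 518.96686359 -117.0839229 ] res [[-0.2, -3.5], [2.5, -3.0], [0.5, 4.3], [-2.8, 2.1]]
yaw -69.30537608289674 org [ 519.88286393 -123.30764509] res [[2.4, -2.7], [2.7, 1.9], [-5.1, 0.9]]
palm [480.80344887 -17.12116095] [482.07044752 -23.2115854 ]
plate top rear edge in slicer [[-106.41492382   53.95543726]
 [-108.56484442  -58.75629294]]
caltrops slicer [[-155.36566062  203.72842546]
 [-281.40674367  -30.70421688]] [[653.88248938 100.72685222  20.        ]
 [389.91340018 134.86390483  20.        ]]
```

Top and side views agree: yaw is about -69.2°, the palm face is near (481,-18), and the plate edge measured at x = -107 is exactly as specified. I'll turn the jaws along the plate (turn about z of -47.4°) and go behind the plate high, with the gripper shut.

```bash
python3 -m jog '0 0 -9.5 9.7 -19.6 0 0; 0 0 -9.5 9.7 -19.6 0 0; 0 0 -9.5 9.7 -19.6 0 0; 0 0 -9.5 9.7 -19.6 0 0; 0 0 -9.5 9.7 -19.6 0 0'
```

```text
time_s: 1.42
ee_pos: [352.5, 252.2, 214.3]
ee_rot: [179.9, -0.0, 110.6]
force: [1.2, 0.1, -0.0]
gripper_width: 44.0
```

```bash
python3 -m jog '0 0 0 4.3 -8.4 0 0; 0 0 0 4.3 -8.4 0 0; 0 0 0 4.3 -8.4 0 0; 0 0 0 4.3 -8.4 0 0; 0 0 0 4.3 -8.4 0 0'; python3 -m jog '0 0 0 0 0 -2 0; 0 0 0 0 0 -4 0; 0 0 0 0 0 -5.1 0; 0 0 0 0 0 -5.1 0; 0 0 0 0 0 -5.1 0' ; python3 - <<'E'
from workcell import *
from h import *
for c in ["top","side"]:
    im=grab_frame(c)[:,:,::-1]
    a=im[150:380,220:520] if c=="top" else im[170:400,180:480]
    cv2.imwrite(f"pics/{c}2.png",cv2.resize(a,None,fx=2.6,fy=2.6))
s=env.state();p=s["ee_pos"];a=np.radians(-69.2)
M=np.array([[np.cos(a),-np.sin(a)],[np.sin(a),np.cos(a)]]);print(p,s["ee_rot"],(p[:2]-[519.2,-118.5])@M)
E
```

```text
time_s: 2.05
ee_pos: [460.5, 41.4, 214.0]
ee_rot: [180.0, 0.0, 110.4]
force: [-0.6, 0.7, 0.2]
gripper_width: 0.5
time_s: 2.68
ee_pos: [460.1, 44.6, 87.7]
ee_rot: [179.9, 0.0, 110.8]
force: [-0.6, -0.1, 0.3]
gripper_width: 0.4
[460.41939809  44.3830417   88.01508064] [1.79810621e+02 4.92627863e-02 1.10763532e+02] [-173.14065062    2.89128623]
```

View pics/side2.png

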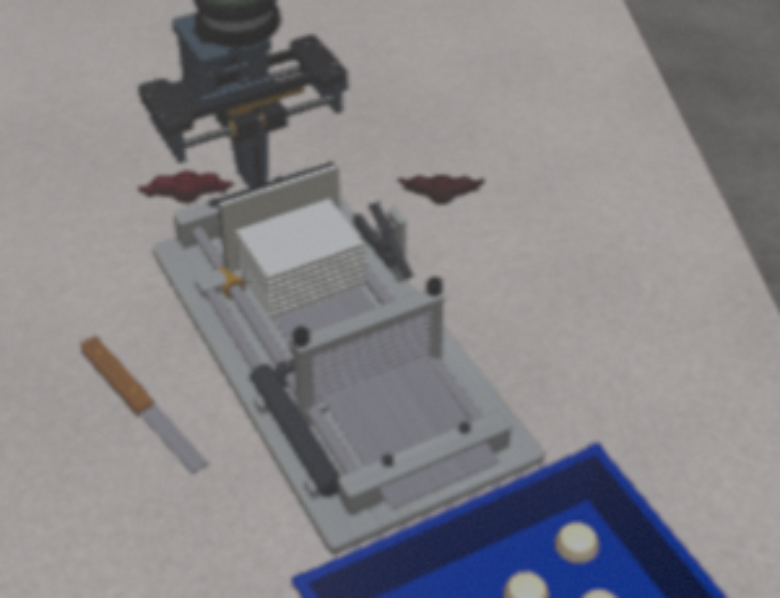

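View pics/top2.png

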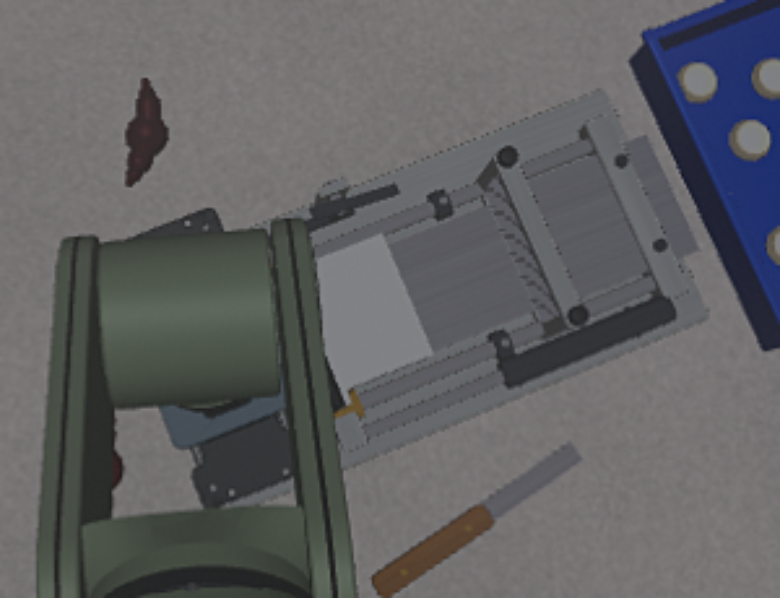

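Both views show the shut fingers centred behind the plate, clear of everything. The gripper body sits above the slicer and the caltrops are untouched. I'll start the push along (0.355,-0.935).

```bash
python3 -m jog '0 0 0 0.28 -0.75 0 0; 0 0 0 0.57 -1.5 0 0; 0 0 0 0.78 -2.06 0 0; 0 0 0 0.99 -2.62 0 0; 0 0 0 1.14 -2.99 0 0'; python3 -m jog '0 0 0 0.14 -0.37 0 0; 0 0 0 0.28 -0.75 0 0; 0 0 0 0.43 -1.12 0 0; 0 0 0 0.5 -1.31 0 0; 0 0 0 0.5 -1.31 0 0'
```

```text
time_s: 3.4
ee_pos: [488.2, -29.1, 87.9]
ee_rot: [179.8, -0.2, 110.6]
force: [-1.7, 9.3, 5.4]
gripper_width: 0.6
time_s: 4.03
ee_pos: [500.8, -61.7, 87.9]
ee_rot: [179.8, -0.2, 110.7]
force: [-1.8, 7.3, 3.4]
gripper_width: 0.3
```

```bash
python3 -m jog '0 0 0 0.16 -0.41 0 0; 0 0 0 0.31 -0.82 0 0; 0 0 0 0.47 -1.23 0 0; 0 0 0 0.6 -1.58 0 0; 0 0 0 0.6 -1.58 0 0'; python3 -m jog '0 0 0 0.04 -0.11 0 0; 0 0 0 0.04 -0.11 0 0'; python3 -m jog '0 0 0 0.04 -0.11 0 0; 0 0 0 0.04 -0.11 0 0'
```

```text
time_s: 4.65
ee_pos: [515.6, -100.5, 88.0]
ee_rot: [179.8, -0.2, 110.6]
force: [-1.7, 12.1, 5.7]
gripper_width: 0.6
time_s: 4.9
ee_pos: [516.4, -102.5, 88.0]
ee_rot: [179.8, -0.3, 110.6]
force: [-1.2, 12.9, 5.5]
gripper_width: 0.4
time_s: 5.15
ee_pos: [516.3, -102.4, 88.0]
ee_rot: [179.9, -0.6, 110.6]
force: [-4.3, 21.6, 9.5]
gripper_width: 0.5
```

The force jumped from 13 to 22 N with no further motion, so the pusher is on its stops. TCP slicer x is -16 against an expected -13. I'll hold and check with a picture.

```bash
python3 -m jog '0 0 0 0.02 -0.05 0 0; 0 0 0 0.02 -0.05 0 0; 0 0 0 0.02 -0.05 0 0'; python3 - <<'E'
from workcell import *
import cv2
im=grab_frame("side")[:,:,::-1]
cv2.imwrite("pics/side3.png",cv2.resize(im[200:390,200:420],None,fx=3.4,fy=3.1,interpolation=cv2.INTER_CUBIC))
E
```

```text
time_s: 5.52
ee_pos: [516.3, -102.4, 88.1]
ee_rot: [179.9, -0.7, 110.6]
force: [-4.8, 27.4, 10.3]
gripper_width: 0.4
```

View pics/side3.png

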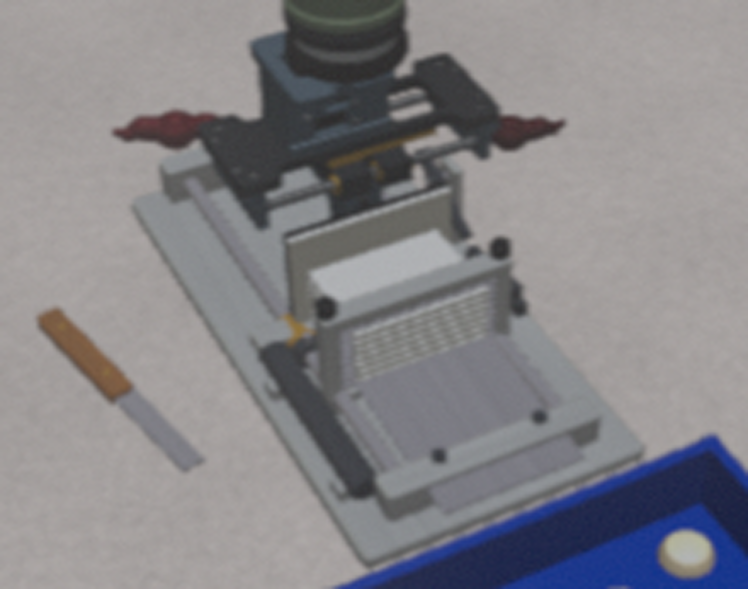

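The picture shows the bushing (295,330) against its collar and the ram through the blades, so the pusher is home. Now I let go, withdrawing quickly straight back.

```bash
python3 -m jog '0 0 0 -0.78 2.06 0 0; 0 0 0 -1.6 4.1 0 0; 0 0 0 -1.78 4.68 0 0; 0 0 0 -1.78 4.68 0 0; 0 0 0 -1.78 4.68 0 0'; python3 -m jog '0 0 0 0 0 2 0; 0 0 0 0 0 4 0; 0 0 0 -1.5 3 6 0; 0 0 0 -3 6 6 0; 0 0 0 -3 6 6 0'; python3 - <<'E'
from workcell import *
from h import *
im=grab_frame("top")[:,:,::-1]
cv2.imwrite("pics/t4.png",cv2.resize(im[150:380,220:520],None,fx=2.6,fy=2.6,interpolation=cv2.INTER_CUBIC))
im=grab_frame("side")[:,:,::-1]
cv2.imwrite("pics/s4.png",cv2.resize(im[200:390,200:420],None,fx=3.4,fy=3.1,interpolation=cv2.INTER_CUBIC))
E
```

```text
time_s: 6.2
ee_pos: [474.4, 6.3, 86.9]
ee_rot: [179.9, 0.1, 110.7]
force: [0.1, 0.3, -0.9]
gripper_width: 0.5
time_s: 6.82
ee_pos: [398.6, 157.7, 237.5]
ee_rot: [179.9, 0.0, 110.6]
force: [0.3, 0.2, 0.8]
gripper_width: 0.2
```

View pics/t4.png

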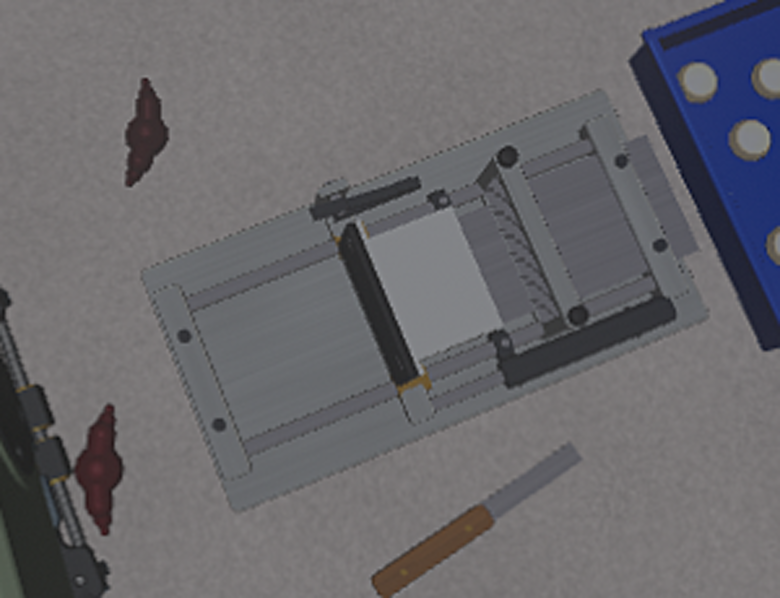

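View pics/s4.png

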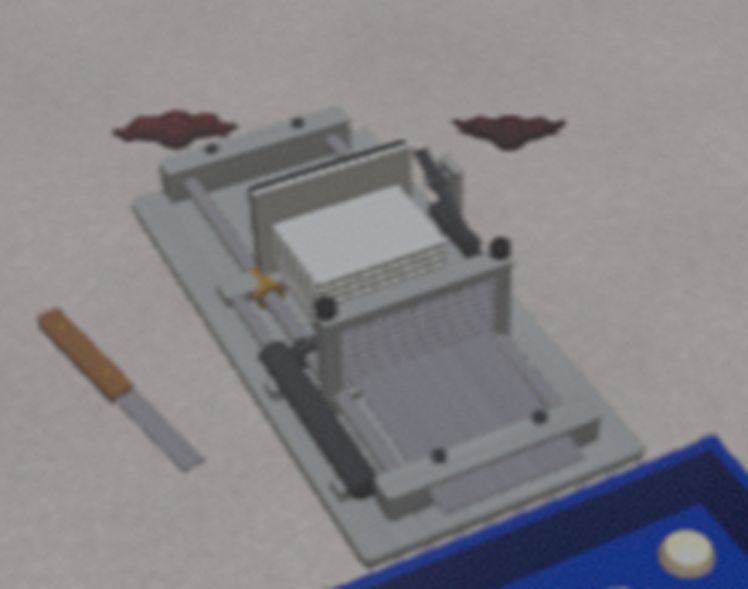

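The pusher sits mid-stroke with its black plate at about (345,228)–(405,388), and nothing else has moved. I'll measure the stroke, check that it is at rest, then hand in.

```bash
python3 -m jog '0 0 0 0 0 0 0; 0 0 0 0 0 0 0; 0 0 0 0 0 0 0; 0 0 0 0 0 0 0'; python3 - <<'E'
from workcell import *
from h import *
a=np.radians(-69.2);M=np.array([[np.cos(a),-np.sin(a)],[np.sin(a),np.cos(a)]])
w=world(crop([(339,233),(402,387)]),140)[:,:2];print("stroke",107+((w-[519.2,-118.5])@M)[:,0])
im=grab_frame("top")[:,:,::-1]
old=cv2.resize(cv2.imread("pics/t4.png"),(300,230),interpolation=cv2.INTER_AREA).astype(int)
d=abs(im[150:380,220:520].astype(int)-old).max(2)[40:180,90:]
print("diff over slicer",d.mean(),(d>40).sum(),spotter.look_for("palm_plate","top")[:1],spotter.look_for("pawl","top")[:1])
print(np.abs(env.state()["qvel"]).max(),env.state()["force"],env.state()["time_s"]); env.job_done()
E
```

```text
time_s: 7.42
ee_pos: [398.6, 156.5, 236.2]
ee_rot: [-180.0, 0.0, 110.6]
force: [0.5, -0.6, 0.3]
gripper_width: 0.4
stroke [48.11102789 47.67480976]
diff over slicer 1.378877551020408 0 [{'box': [346.2, 235.1, 34.4, 62.0], 'conf': 0.75}] [{'box': [338.2, 224.5, 32.3, 12.3], 'conf': 0.66}]
0.3495177678575068 [ 0.45779629 -0.39088217  1.01310562] 7.575
the job is handed in; nothing more can be done
```

The clearing stroke is done and the job is handed in, at about 7.6 s on the robot's clock. One check is weaker than I wanted: the image puts the final stroke at about 48 mm, below the required 51 to 59 mm.

- **Push:** I pushed the palm plate with the shut fingertips. The force rose from 13 to 27 N without further motion, and the side picture shows the pusher against its collar with the ram in the blades. I held it there for about 0.4 s.
- **Release:** I pulled straight back quickly and clear of the slicer. The pusher sprang back and stopped near half stroke, with the pawl lying behind it.
- **At rest:** two pictures about 0.5 s apart show no change over the slicer, and the tool force reads about 1 N or less. In the pictures the basket, caltrops and knife have not moved.
- **Stroke reading:** the 48 mm comes from plate edges read by eye in one zoomed picture and could be several mm off. The spring would pull an uncaught pusher all the way back to 0, so I take the steady stop as the 55 mm latch. I handed in without a second measurement.
- **Pawl angle:** I did not measure it. I only saw the pawl in place behind the pusher.

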